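# Find the rocking corner of a jig plate and bed its shim

### The job

The jig plate with the green vise rocks on one of its four feet. Press down on the plate's corners with a fingertip, one after the other, until you find the one that gives, then press that corner's steel shim tongue down flat on its block and take the hand away. Leave the other three shims standing, do not lift or shift the plate, and leave the things around it alone.

Things in the scene. Friction and masses are not known exactly. Their poses are not given: they have to be found in the camera images.
- plate: jig plate: flat aluminium plate 150 (x) x 200 (y) x 12 mm with the vise bolted to its middle, 2.1 to 3.1 kg together. Lies loose and level on four steel feet, its underside 38 mm and its top 50 mm above the bench. Origin: centre of its underside; z up, x away from the robot at yaw 0. Three feet are solid; one, not told by looking, is slack (see the corners).
- vise (a point): middle of the vise's top: a small olive-green cast machine vise, base 115 (x) x 50 (y) mm, jaws 58 mm wide, 38 mm high over the plate's top. Its screw and 50 mm cross bar reach 9 mm past the plate's near edge, towards the robot. Not to be worked.
- bed: fixed black bed 240 (x) x 350 (y) x 20 mm on the bench, carrying the feet, shims and shim blocks; origin: centre of its underside, under the plate's middle, axes as the plate's.
- corner_nl (a point): near left corner of the jig plate: the point to press on its top face, above the corner's foot, 20 mm in from both edges, at x = -55, y = 80, z = 12 mm in the plate's frame. Moves with the plate. If this is the slack corner, a press of 4 to 7 N sinks it 3 mm to a stop (opposite corner rises) and it springs back when let go; else it stays put.
- corner_nr (a point): near right corner of the jig plate: the point to press on its top face, above the corner's foot, 20 mm in from both edges, at x = -55, y = -80, z = 12 mm in the plate's frame. Moves with the plate. If this is the slack corner, a press of 4 to 7 N sinks it 3 mm to a stop (opposite corner rises) and it springs back when let go; else it stays put.
- corner_fl (a point): far left corner of the jig plate: the point to press on its top face, above the corner's foot, 20 mm in from both edges, at x = 55, y = 80, z = 12 mm in the plate's frame. Moves with the plate. If this is the slack corner, a press of 4 to 7 N sinks it 3 mm to a stop (opposite corner rises) and it springs back when let go; else it stays put.
- corner_fr (a point): far right corner of the jig plate: the point to press on its top face, above the corner's foot, 20 mm in from both edges, at x = 55, y = -80, z = 12 mm in the plate's frame. Moves with the plate. If this is the slack corner, a press of 4 to 7 N sinks it 3 mm to a stop (opposite corner rises) and it springs back when let go; else it stays put.
- tongue_nl (a point): near left corner's shim, point to press: on top of its tongue, 8 mm from the tip. Steel leaf 22 mm wide, 4 mm thick, on a pivot along the plate's x, 10 mm outside the plate's left (+y) edge, level with the foot; the tongue slopes up and away from the plate. Up: point 37 mm out from the pivot, about 55 mm over the bench; flat on its dark block: 42 mm out, 38 mm.
- shim_nl (a joint): angle of the near left corner's shim (rad): 0 = tongue fully up (26 degrees), 0.45 = flat on its block. Starts at 0 to 0.08. Stiff: 10 to 12 N on its point turns it, and it stays where it is left. When flat, its inner end has come up under the plate's corner and keeps it from sinking.
- tongue_nr (a point): near right corner's shim, point to press: on top of its tongue, 8 mm from the tip. Steel leaf 22 mm wide, 4 mm thick, on a pivot along the plate's x, 10 mm outside the plate's right (-y) edge, level with the foot; the tongue slopes up and away from the plate. Up: point 37 mm out from the pivot, about 55 mm over the bench; flat on its dark block: 42 mm out, 38 mm.
- shim_nr (a joint): angle of the near right corner's shim (rad): 0 = tongue fully up (26 degrees), 0.45 = flat on its block. Starts at 0 to 0.08. Stiff: 10 to 12 N on its point turns it, and it stays where it is left. When flat, its inner end has come up under the plate's corner and keeps it from sinking.
- tongue_fl (a point): far left corner's shim, point to press: on top of its tongue, 8 mm from the tip. Steel leaf 22 mm wide, 4 mm thick, on a pivot along the plate's x, 10 mm outside the plate's left (+y) edge, level with the foot; the tongue slopes up and away from the plate. Up: point 37 mm out from the pivot, about 55 mm over the bench; flat on its dark block: 42 mm out, 38 mm.
- shim_fl (a joint): angle of the far left corner's shim (rad): 0 = tongue fully up (26 degrees), 0.45 = flat on its block. Starts at 0 to 0.08. Stiff: 10 to 12 N on its point turns it, and it stays where it is left. When flat, its inner end has come up under the plate's corner and keeps it from sinking.
- tongue_fr (a point): far right corner's shim, point to press: on top of its tongue, 8 mm from the tip. Steel leaf 22 mm wide, 4 mm thick, on a pivot along the plate's x, 10 mm outside the plate's right (-y) edge, level with the foot; the tongue slopes up and away from the plate. Up: point 37 mm out from the pivot, about 55 mm over the bench; flat on its dark block: 42 mm out, 38 mm.
- shim_fr (a joint): angle of the far right corner's shim (rad): 0 = tongue fully up (26 degrees), 0.45 = flat on its block. Starts at 0 to 0.08. Stiff: 10 to 12 N on its point turns it, and it stays where it is left. When flat, its inner end has come up under the plate's corner and keeps it from sinking.
- jar: Bystander, to be left alone: closed jar, 52 mm across, 60 mm high, standing on the bench left of the bed; origin at the centre of its underside.
- driver: Bystander, to be left alone: screwdriver lying on the bench left of the bed, handle towards the robot; origin under its middle.
- bush: Bystander, to be left alone: turned steel bush, 32 mm across the flange, 45 mm high, standing on the bench right of the bed; origin at the centre of its underside.
- tray: Bystander, to be left alone: grey plastic tray 90 x 120 x 30 mm on the bench right of the bed; origin at the centre of its underside.

How it is judged (in metres and radians):
On the way, in this order (a step that is already met when the one before it is completed fails the run):
1. the slack corner gives way under a fingertip: the plate tilts by more than 0.018 rad while the fingers press on it (angle between plate's own z axis and vertical above 0.018 rad and contact force between the fingers and plate above 2 N), for 0.1 s.
2. that corner's shim is pressed flat, the others still up (((horizontal distance between slack_foot_pad_c0 and corner_nl below 0.03 m and value of joint shim_nl above 0.38 rad and value of joint each of shim_nr, shim_fl, shim_fr below 0.2 rad) or (horizontal distance between slack_foot_pad_c0 and corner_nr below 0.03 m and value of joint shim_nr above 0.38 rad and value of joint each of shim_nl, shim_fl, shim_fr below 0.2 rad) or (horizontal distance between slack_foot_pad_c0 and corner_fl below 0.03 m and value of joint shim_fl above 0.38 rad and value of joint each of shim_nl, shim_nr, shim_fr below 0.2 rad) or (horizontal distance between slack_foot_pad_c0 and corner_fr below 0.03 m and value of joint shim_fr above 0.38 rad and value of joint each of shim_nl, shim_nr, shim_fl below 0.2 rad))), for 0.2 s.
At the end, for the whole second after the job is handed in: The shim at the corner that rocked is flat (joint above 0.38 of 0.45 rad), the other three are still up (below 0.2 rad), the plate is at rest, level within 0.008 rad and within 10 mm of its first place, and the bystanders are within 20 mm of theirs (((horizontal distance between slack_foot_pad_c0 and corner_nl below 0.03 m and value of joint shim_nl above 0.38 rad and value of joint each of shim_nr, shim_fl, shim_fr below 0.2 rad) or (horizontal distance between slack_foot_pad_c0 and corner_nr below 0.03 m and value of joint shim_nr above 0.38 rad and value of joint each of shim_nl, shim_fl, shim_fr below 0.2 rad) or (horizontal distance between slack_foot_pad_c0 and corner_fl below 0.03 m and value of joint shim_fl above 0.38 rad and value of joint each of shim_nl, shim_nr, shim_fr below 0.2 rad) or (horizontal distance between slack_foot_pad_c0 and corner_fr below 0.03 m and value of joint shim_fr above 0.38 rad and value of joint each of shim_nl, shim_nr, shim_fl below 0.2 rad)) and angle between plate's own z axis and vertical below 0.008 rad and distance of plate from where it was at the start of the episode below 0.01 m and linear speed of plate below 0.01 m/s and distance of each of jar, driver, bush, tray from where it was at the start of the episode below 0.02 m); the robot touches nothing.
It fails at once if the shim of a corner that does not rock is pressed down (0.2 rad or more) ((not (horizontal distance between slack_foot_pad_c0 and corner_nl below 0.03 m) and value of joint shim_nl above 0.2 rad) or (not (horizontal distance between slack_foot_pad_c0 and corner_nr below 0.03 m) and value of joint shim_nr above 0.2 rad) or (not (horizontal distance between slack_foot_pad_c0 and corner_fl below 0.03 m) and value of joint shim_fl above 0.2 rad) or (not (horizontal distance between slack_foot_pad_c0 and corner_fr below 0.03 m) and value of joint shim_fr above 0.2 rad)).
It fails at once if the plate is lifted, tipped or shifted: moved more than 10 mm or tilted more than 0.08 rad (distance of plate from where it was at the start of the episode above 0.01 m or angle between plate's own z axis and vertical above 0.08 rad).
It fails at once if a bystander is moved more than 20 mm (distance of any of jar, driver, bush, tray from where it was at the start of the episode above 0.02 m).
It also fails if it takes over 51 s, if anything falls off the work surface, if the arm or the gripper's body presses on something with over 40 N, if the wrist force passes 120 N, or if a joint passes its speed limit or range.

### The arm

A 6-joint arm with a two-finger parallel gripper is mounted at the origin on the work surface. World frame = base frame: x ahead of the robot, y to its left, z up, the work surface at z = 0. Lengths are in mm, angles in rad, forces in N, time in s.
With the tool pointing down it reaches from about 400 to 925 mm from the base axis. Payload 12.5 kg.
Tool frame: the origin (TCP) lies at the centre of the arm's flange, where the gripper is bolted on; the fingertips stand 190 mm ahead of it and the grasp point (between the pads) lies env.grip_point_offset ahead of it (env.grip_point_offset is the distance from the TCP to the grasp point, in mm); z points along the fingers, x is the direction in which the jaws open and shut, and the axes are right-handed (so a half turn about z gives the same grasp; the last joint's range is limited). The gripper opens to 95 mm and grips with 3 to 60 N. Pads are 20 mm wide; open, the fingers measure 119 mm over their backs; the gripper's body (75 mm by 180 mm) begins 59 mm behind the grasp point.
Start: joints at [-1.453, 0.491, 1.559, -0, 1.092, -0.106], TCP at [138.73, -609.409, 404.761] pointing down, gripper open.
Joint ranges: [-3.1, 3.1], [-0.84, 2.19], [0.05, 2.79], [-1.13, 4.28], [0.06, 2.93], [-2.69, 2.69]. Speed limits (rad/s): [2.22, 2.22, 2.79, 3.14, 3.14, 3.14].

### API

Orientations are given as [roll, pitch, yaw] about the fixed x, y, z axes, in that order (R = Rz(yaw) Ry(pitch) Rx(roll)).
In Python, from cell import state, read_camera, camera_model, job_done, env gives the robot as it stands.
- The arm moves only by the tool arm_command, never from a script. Its argument "steps" is a list of rows, each a list of 6 numbers: the shift along the tool's x, y, z in cm, then the turn, a rotation vector about the tool's x, y, z in degrees. In form: [[dx, dy, dz, rx, ry, rz], ...]. A call has 1 to 12 rows; each row is the pose to reach, as a shift and turn from the pose commanded when the call began, along the tool's axes at that moment; what a row does not reach only later rows make up. A row lasts 1/12 s, in which the tool goes at most 41.7 mm and 7.16 degrees, less where a joint would pass 70% of its speed; a pose out of reach is approached as far as the arm can. A call with a gripper value outside its range is refused whole. "jaw" is the finger opening in cm, from 0 to 9.51, set as the call begins (left out, the last holds). The fingers move at their own pace and stop on an object; the grip force is fixed at half the most. Time passes only in rows, so rows that repeat a pose let the fingers close. It gives the time, the measured TCP pose, the force and the opening at its end, in the units of the state.
- state(): the state, without advancing time (a new reading comes with each control period).
- read_camera(name): name is "scene" or "top" or "wrist"; returns the picture (480x640x3 uint8, red, green, blue); there is no depth.
- camera_model(name): a dict with "K" (3x3 intrinsics, pixels), "xyz" and "rotation" of the camera in the world. Camera axes: x right, y up, looking along -z (the intrinsics and any distortion apply to the point x, -y, -z); pixel columns grow to the right and rows downward; lengths in mm; the calibration is good to about 2 mm. A picture is of the moment at which its call begins: read the wrist's pose just before it. camera_model takes no time and is no camera call; for the wrist camera it gives the pose at the moment of the call.
- job_done(): hands the job in, once; it reports no verdict.
The state is a dict: "t": time; "joints": joint angles; "qvel": joint speeds; "tau": joint torques, N m; "eef_pos": TCP position; "tcp_rot": TCP orientation; "ft_force": force on the tool from outside, world axes, zero at the start; "moment": the same for the moment, N m; "opening": opening from 0.0 (shut) to 1.0 (fully open).
Only numpy, scipy, OpenCV 4.12 (cv2) and the standard library are available. Lean on these libraries where they do the work, as an engineer would, in place of code of your own. Each camera call takes 0.05 s, during which the arm holds its last target. There are 200 camera calls.

## Working session

There is one attempt and no reset: what is moved stays moved. The work goes in short steps, Python scripts to look and compute and a tool call to move; the robot and the scene stay as the last step left them, time stands still between calls to the robot, and variables do not carry over. Pictures are saved under pics/ and viewed, about 8 in all and at most 12, crops included, and the job is handed in when it is done.

Besides the shell and the picture viewer there is one more tool, called after ">>>" by a JSON object that holds its "method" and its "body". arm_command: Moves the arm, as the interface text tells. Its arguments: {"type":"object","properties":{"steps":{"type":"array"},"jaw":{"type":"number"}},"required":["steps"]}

```bash
ls; mkdir -p pics; python3 - <<'E'
from cell import *
import cv2
for n in("top","scene"):
    im=read_camera(n); cv2.imwrite(f"pics/{n}0.png",im[:,:,::-1]); print(n,camera_model(n))
print(state(), env.grip_point_offset)
E
```

```text
pics
top {'K': array([[514.88239739,   0.        , 313.64597861],
       [  0.        , 514.88239739, 238.41937281],
       [  0.        ,   0.        ,   1.        ]]), 'xyz': array([ 420.34112391,  -11.93769202, 1252.96975086]), 'rotation': array([ 0.11327171,  0.00444686, -1.59871097])}
scene {'K': array([[493.9068089 ,   0.        , 309.89075414],
       [  0.        , 493.9068089 , 242.77295447],
       [  0.        ,   0.        ,   1.        ]]), 'xyz': array([1206.11184322,   17.75604922,  730.53834028]), 'rotation': array([0.78502436, 0.01598129, 1.64149459])}
{'t': 0.1, 'joints': array([-1.45263174e+00,  4.91474410e-01,  1.55938933e+00,  2.43556725e-05,
        1.09170579e+00, -1.05609290e-01]), 'qvel': array([ 1.48749828e-04, -1.68267282e-03, -9.94079484e-04, -1.13751897e-05,
        1.68883754e-04, -3.69519410e-04]), 'tau': array([ 1.95650537e-03, -6.13622117e+01, -2.58604717e+01,  6.93796389e-02,
        4.70683572e-02, -5.53493089e-05]), 'eef_pos': array([ 138.70875687, -609.38038906,  404.23526473]), 'tcp_rot': array([-3.14146820e+00,  9.69157662e-04, -1.34703362e+00]), 'ft_force': array([-0.32236189,  0.1052041 ,  0.02804701]), 'moment': array([-0.05152738, -0.05164551, -0.0183192 ]), 'opening': 0.9976077715517502} 171.3
```

View pics/top0.png

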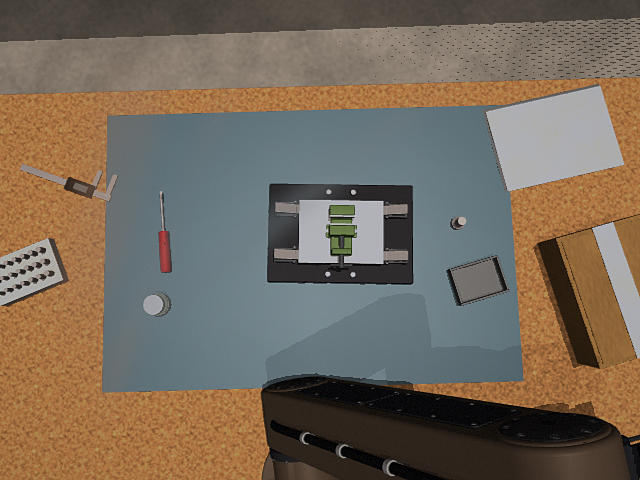

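View pics/scene0.png

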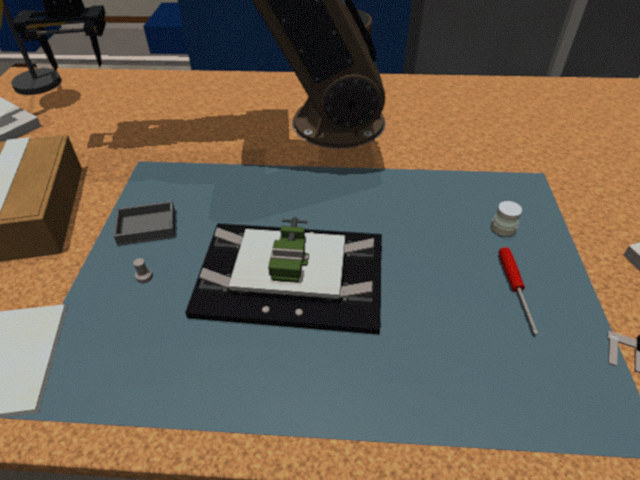

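The top view shows the plate at about cols 299-384, rows 200-263, with shims on both sides and the vise bar towards the robot. I'll enlarge it to read the corners.

```bash
python3 - <<'E'
import cv2
im=cv2.imread("pics/top0.png")[175:295,260:420]
cv2.imwrite("pics/crop.png",cv2.resize(im,None,fx=5,fy=5,interpolation=cv2.INTER_CUBIC))
E
```

```text
(no output)
```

View pics/crop.png

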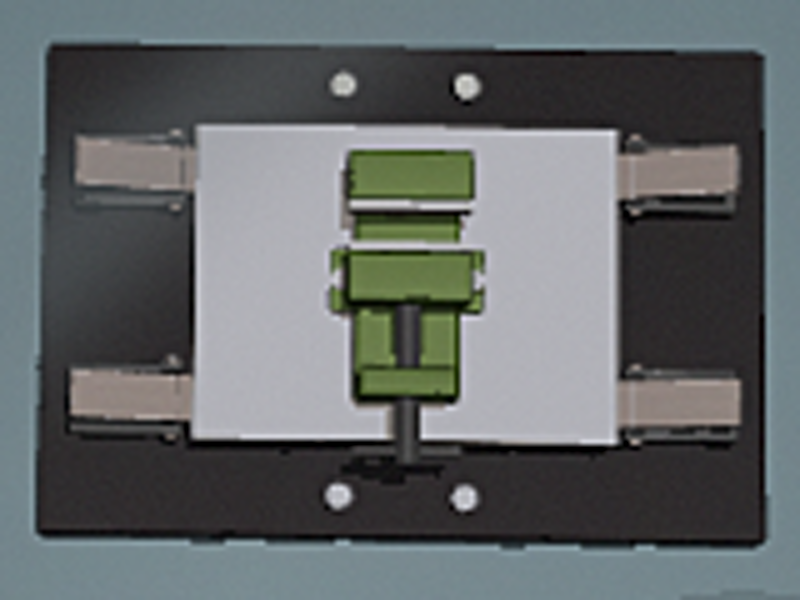

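```bash
cat > h.py <<'E'
import numpy as np
from scipy.spatial.transform import Rotation as R
from scipy.optimize import least_squares
from cell import *
Rc=lambda r:R.from_euler('xyz',r).as_matrix()
def proj(P,m):
    p=(np.atleast_2d(P)-m['xyz'])@Rc(m['rotation']); p=p*[1,-1,-1]
    q=p@m['K'].T; return q[:,:2]/q[:,2:]
def pl(p,P):  # plate pose (x,y,yaw) -> world
    P=np.atleast_2d(P).astype(float); c,s=np.cos(p[2]),np.sin(p[2])
    return np.c_[p[0]+c*P[:,0]-s*P[:,1],p[1]+s*P[:,0]+c*P[:,1],P[:,2]]
def delta(pos,yaw):
    """row (cm, deg) from the present pose to TCP pos pointing down with yaw"""
    s=state(); A=R.from_euler('xyz',s['tcp_rot']); B=R.from_euler('xyz',[np.pi,0,yaw])
    return np.r_[A.inv().apply(np.array(pos)-s['eef_pos'])/10,np.degrees((A.inv()*B).as_rotvec())].round(2)
E
python3 - <<'E'
from h import *
px=(np.array([[195,126],[617,129],[617,443],[191,439]])+.5)/5-.5+[260,175]
C=np.array([[75,100,50],[75,-100,50],[-75,-100,50],[-75,100,50]])
m=camera_model("top")
f=least_squares(lambda p:(proj(pl(p,C),m)-px).ravel(),[500,0,0]); p=f.x
print(p,f.fun.round(1)); np.save("p.npy",p)
B=(np.array([[48,44],[763,53],[765,545],[38,535]])+.5)/5-.5+[260,175]
D=C*[1.6,1.75,.4]
g=least_squares(lambda p:(proj(pl(p,D),m)-B).ravel(),[500,0,0]); print(g.x,g.fun.round(1))
pts=dict(nl=[-55,80,50],nr=[-55,-80,50],fl=[55,80,50],fr=[55,-80,50])
for k,v in pts.items(): print(k,pl(p,v).round(1),'tongue',pl(p,[v[0],np.sign(v[1])*(110+40),55]).round(1))
q=pl(p,pts['nr'])[0]
for y in (p[2],p[2]-np.pi/2,p[2]+np.pi/2): print(y,delta([q[0],q[1],270],y))
E
```

```text
[ 5.72528113e+02 -7.42838585e+01 -3.80359342e-02] [-0.1 -0.3 -0.1 -0.2  0.2  0.3 -0.1  0.2]
[ 5.72278679e+02 -7.48849210e+01 -4.17609869e-02] [-0.3 -0.2  0.3 -0.2  0.7  0.2 -0.7  0.2]
nl [[520.6   7.7  50. ]] tongue [[523.3  77.7  55. ]]
nr [[ 514.5 -152.1   50. ]] tongue [[ 511.9 -222.1   55. ]]
fl [[630.5   3.6  50. ]] tongue [[633.2  73.5  55. ]]
fr [[ 624.4 -156.3   50. ]] tongue [[ 621.8 -226.3   55. ]]
-0.03803593421941103 [-3.623e+01 -4.679e+01  1.346e+01 -4.000e-02  4.000e-02 -7.500e+01]
-1.6088322610143075 [-36.23 -46.79  13.46   0.     0.06  15.  ]
1.5327603925754856 [-3.623e+01 -4.679e+01  1.346e+01 -8.000e-02  0.000e+00 -1.650e+02]
```

>>> {"method": "arm_command", "body": {"steps": [[-36.2, -46.8, 5, 0, 0, 15], [-36.2, -46.8, 5, 0, 0, 15], [-36.2, -46.8, 5, 0, 0, 15], [-36.2, -46.8, 5, 0, 0, 15], [-36.2, -46.8, 5, 0, 0, 15], [-36.2, -46.8, 5, 0, 0, 15], [-36.2, -46.8, 5, 0, 0, 15], [-36.2, -46.8, 5, 0, 0, 15], [-36.2, -46.8, 5, 0, 0, 15], [-36.2, -46.8, 5, 0, 0, 15], [-36.2, -46.8, 5, 0, 0, 15], [-36.2, -46.8, 5, 0, 0, 15]], "jaw": 0}}

```text
t: 1.1
eef_pos: [456.3, -222.9, 362.4]
tcp_rot: [3.141, -0.0, -1.609]
ft_force: [1.4, -0.2, -0.2]
opening: 0.219
```

```bash
cat > d.py <<'E'
import sys
from h import *
p=np.load("p.npy"); k=sys.argv[1]; z=float(sys.argv[2]); out=float(sys.argv[3]) if len(sys.argv)>3 else -20
# out = mm outside the plate's side edge
v=[-55 if k[0]=='n' else 55,(100+out)*(1 if k[1]=='l' else -1),0]
q=pl(p,v)[0]; s=state()
print(delta([q[0],q[1],z+190],p[2]-np.pi/2),s['t'],s['eef_pos'].round(2),s['ft_force'].round(2),s['opening'])
E
python3 d.py nr 75
```

```text
[-7.29 -5.55  9.74  0.01 -0.   -0.  ] 1.1 [ 456.27 -222.87  362.41] [ 1.44 -0.16 -0.19] 0.21910276467184867
```

>>> {"method": "arm_command", "body": {"steps": [[-3.6, -2.8, 2, 0, 0, 0], [-7.3, -5.5, 4, 0, 0, 0], [-7.3, -5.5, 7, 0, 0, 0], [-7.3, -5.5, 9.7, 0, 0, 0], [-7.3, -5.5, 9.7, 0, 0, 0], [-7.3, -5.5, 9.7, 0, 0, 0], [-7.3, -5.5, 9.7, 0, 0, 0], [-7.3, -5.5, 9.7, 0, 0, 0]]}}

```text
t: 1.77
eef_pos: [513.1, -154.6, 267.3]
tcp_rot: [-3.139, -0.001, -1.61]
ft_force: [0.5, 0.5, 0.6]
opening: 0.006
```

```bash
python3 d.py nr 52; python3 -c "
from cell import *;import cv2
cv2.imwrite('pics/w1.png',read_camera('scene')[150:350,150:430,::-1].repeat(2,0).repeat(2,1))"
```

```text
[-0.25 -0.12  2.53 -0.13 -0.06 -0.06] 1.7667 [ 513.13 -154.59  267.32] [0.46 0.45 0.65] 0.0055925676709460736
```

View pics/w1.png

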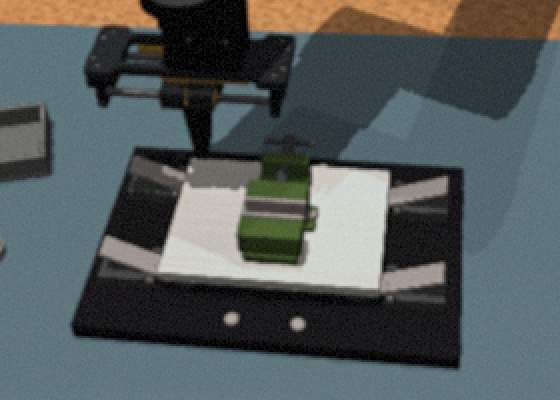

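The closed fingertips hang over the near right corner, at about (205,155) in the crop. I'll lower them and creep down.

>>> {"method": "arm_command", "body": {"steps": [[0, 0, 1, 0, 0, 0], [0, 0, 2, 0, 0, 0], [0, 0, 2.3, 0, 0, 0], [0, 0, 2.4, 0, 0, 0], [0, 0, 2.4, 0, 0, 0], [0, 0, 2.4, 0, 0, 0]]}}

```text
t: 2.32
eef_pos: [513.1, -153.9, 241.5]
tcp_rot: [3.141, 0.0, -1.609]
ft_force: [-0.3, 0.2, 1.4]
opening: 0.004
```

>>> {"method": "arm_command", "body": {"steps": [[0, 0, 0.05, 0, 0, 0], [0, 0, 0.1, 0, 0, 0], [0, 0, 0.15, 0, 0, 0], [0, 0, 0.2, 0, 0, 0], [0, 0, 0.2, 0, 0, 0], [0, 0, 0.2, 0, 0, 0]]}}

```text
t: 2.82
eef_pos: [513.1, -153.8, 240.3]
tcp_rot: [-3.141, -0.0, -1.609]
ft_force: [-2.7, 0.2, 8.8]
opening: 0.005
```

>>> {"method": "arm_command", "body": {"steps": [[0, 0, 0.05, 0, 0, 0], [0, 0, 0.1, 0, 0, 0], [0, 0, 0.1, 0, 0, 0]]}}

```text
t: 3.07
eef_pos: [513.0, -153.8, 240.3]
tcp_rot: [-3.14, -0.001, -1.609]
ft_force: [-5.1, 3.3, 21.4]
opening: 0.003
```

```bash
python3 d.py nr 75; python3 d.py fr 75
```

```text
[-0.17 -0.15 -2.47 -0.07 -0.04  0.01] 3.0667 [ 513.02 -153.81  240.28] [-5.08  3.32 21.44] 0.0034564837410009435
[-1.700e-01 -1.115e+01 -2.460e+00 -7.000e-02 -4.000e-02  1.000e-02] 3.0667 [ 513.02 -153.81  240.28] [-5.08  3.32 21.44] 0.0034564837410009435
```

Near right is solid: 21 N with no further travel, contact at TCP z 240.3. Next, far right.

>>> {"method": "arm_command", "body": {"steps": [[0, 0, -1, 0, 0, 0], [-0.1, -0.1, -2.5, 0, 0, 0], [-0.2, -3.5, -2.5, 0, 0, 0], [-0.2, -7, -2.5, 0, 0, 0], [-0.2, -10, -2.5, 0, 0, 0], [-0.2, -11.1, -2.5, 0, 0, 0], [-0.2, -11.1, -2, 0, 0, 0], [-0.2, -11.1, -1, 0, 0, 0], [-0.2, -11.1, -0.6, 0, 0, 0], [-0.2, -11.1, -0.4, 0, 0, 0], [-0.2, -11.1, -0.4, 0, 0, 0], [-0.2, -11.1, -0.4, 0, 0, 0]]}}

```text
t: 4.07
eef_pos: [623.7, -156.2, 242.6]
tcp_rot: [3.141, 0.0, -1.609]
ft_force: [0.0, -0.1, 0.2]
opening: -0.001
```

>>> {"method": "arm_command", "body": {"steps": [[0, 0, 0.05, 0, 0, 0], [0, 0, 0.1, 0, 0, 0], [0, 0, 0.15, 0, 0, 0], [0, 0, 0.2, 0, 0, 0], [0, 0, 0.25, 0, 0, 0], [0, 0, 0.3, 0, 0, 0], [0, 0, 0.3, 0, 0, 0], [0, 0, 0.3, 0, 0, 0]]}}

```text
t: 4.73
eef_pos: [624.1, -156.1, 240.0]
tcp_rot: [-3.141, -0.0, -1.609]
ft_force: [-0.4, 0.8, 4.5]
opening: 0.006
```

>>> {"method": "arm_command", "body": {"steps": [[0, 0, 0.05, 0, 0, 0], [0, 0, 0.1, 0, 0, 0], [0, 0, 0.12, 0, 0, 0], [0, 0, 0.12, 0, 0, 0]]}}

```text
t: 5.07
eef_pos: [624.1, -156.2, 239.0]
tcp_rot: [-3.141, -0.0, -1.609]
ft_force: [-1.1, 0.1, 7.2]
opening: 0.001
```

```bash
python3 d.py fr 75; python3 d.py fl 120;python3 d.py fl 54
```

```text
[ 0.01 -0.03 -2.6  -0.04 -0.02  0.  ] 5.0667 [ 624.14 -156.17  239.03] [-1.08  0.14  7.21] 0.0009912349734694111
[-15.98  -0.04  -7.1   -0.04  -0.02   0.  ] 5.0667 [ 624.14 -156.17  239.03] [-1.08  0.14  7.21] 0.0009912349734694111
[-15.99  -0.03  -0.5   -0.04  -0.02   0.  ] 5.0667 [ 624.14 -156.17  239.03] [-1.08  0.14  7.21] 0.0009912349734694111
```

It's yielding: z dropped 1 mm under only 7 N. I'll continue down to the stop and hold there.

>>> {"method": "arm_command", "body": {"steps": [[0, 0, 0.05, 0, 0, 0], [0, 0, 0.1, 0, 0, 0], [0, 0, 0.15, 0, 0, 0], [0, 0, 0.2, 0, 0, 0], [0, 0, 0.25, 0, 0, 0], [0, 0, 0.25, 0, 0, 0], [0, 0, 0.25, 0, 0, 0], [0, 0, 0.25, 0, 0, 0]]}}

```text
t: 5.73
eef_pos: [624.2, -156.2, 237.6]
tcp_rot: [-3.14, -0.001, -1.609]
ft_force: [-3.3, 0.4, 16.1]
opening: 0.003
```

>>> {"method": "arm_command", "body": {"steps": [[0, 0, 0.02, 0, 0, 0], [0, 0, 0.02, 0, 0, 0], [0, 0, -0.5, 0, 0, 0], [0, 0, -1.5, 0, 0, 0], [0, 0, -3.5, 0, 0, 0], [0, 0, -3.5, 0, 0, 0], [0, 0, -3.5, 0, 0, 0]]}}

```text
t: 6.32
eef_pos: [624.2, -156.1, 271.8]
tcp_rot: [-3.14, -0.001, -1.609]
ft_force: [-0.4, -0.4, -0.6]
opening: 0.006
```

```bash
python3 d.py fr 66 51;  python3 d.py fr 38 51
```

```text
[ 7.12 -0.03  1.58 -0.11 -0.04  0.  ] 6.3167 [ 624.15 -156.1   271.79] [-0.43 -0.44 -0.62] 0.005882940616402959
[ 7.12 -0.02  4.38 -0.11 -0.04  0.  ] 6.3167 [ 624.15 -156.1   271.79] [-0.43 -0.44 -0.62] 0.005882940616402959
```

Far right sank about 3 mm to its stop (16 N there), so it's the slack corner. Moving to its tongue.

>>> {"method": "arm_command", "body": {"steps": [[3.5, 0, 0, 0, 0, 0], [7.1, 0, 0, 0, 0, 0], [7.1, 0, 0.8, 0, 0, 0], [7.1, 0, 1.5, 0, 0, 0], [7.1, 0, 1.5, 0, 0, 0]]}}

```text
t: 6.73
eef_pos: [620.8, -226.7, 253.4]
tcp_rot: [3.138, 0.002, -1.609]
ft_force: [-0.6, 1.0, -0.2]
opening: 0.003
```

>>> {"method": "arm_command", "body": {"steps": [[0, 0, 0.3, 0, 0, 0], [0, 0, 0.6, 0, 0, 0], [0, 0, 0.9, 0, 0, 0], [0, 0, 1.2, 0, 0, 0], [0, 0, 1.5, 0, 0, 0], [0, 0, 1.8, 0, 0, 0], [0, 0, 2.1, 0, 0, 0], [0, 0, 2.3, 0, 0, 0], [0, 0, 2.5, 0, 0, 0], [0, 0, 2.7, 0, 0, 0], [0, 0, 2.7, 0, 0, 0]]}}

```text
t: 7.65
eef_pos: [621.8, -227.6, 230.2]
tcp_rot: [-3.138, -0.003, -1.608]
ft_force: [-2.0, -5.8, 5.9]
opening: 0.003
```

>>> {"method": "arm_command", "body": {"steps": [[0, 0, 0.1, 0, 0, 0], [0, 0, 0.2, 0, 0, 0], [0, 0, 0.3, 0, 0, 0], [0, 0, 0.35, 0, 0, 0], [0, 0, 0.35, 0, 0, 0], [0, 0, 0.35, 0, 0, 0]]}}

```text
t: 8.15
eef_pos: [621.8, -227.6, 227.7]
tcp_rot: [-3.138, -0.003, -1.608]
ft_force: [-3.3, -6.6, 16.5]
opening: 0.005
```

>>> {"method": "arm_command", "body": {"steps": [[0, 0, 0.1, 0, 0, 0], [0, 0, 0.15, 0, 0, 0], [0, 0, 0.15, 0, 0, 0], [0, 0, 0.15, 0, 0, 0]]}}

```text
t: 8.48
eef_pos: [621.8, -227.6, 227.4]
tcp_rot: [-3.137, -0.003, -1.608]
ft_force: [-7.5, -4.4, 27.0]
opening: 0.005
```

The tongue is on its block: 27 N with no more travel. Lifting off to look.

>>> {"method": "arm_command", "body": {"steps": [[0, 0, -0.5, 0, 0, 0], [0, 0, -2, 0, 0, 0], [0, 0, -5, 0, 0, 0], [0, 0, -8, 0, 0, 0], [0, 4, -12, 0, 0, 0], [0, 8, -15, 0, 0, 0], [2, 12, -15, 0, 0, 0], [2, 12, -15, 0, 0, 0], [2, 12, -15, 0, 0, 0], [2, 12, -15, 0, 0, 0]]}}

```text
t: 9.32
eef_pos: [500.3, -242.4, 374.7]
tcp_rot: [-3.14, -0.001, -1.61]
ft_force: [0.9, 0.5, 0.2]
opening: 0.001
```

```bash
python3 d.py fr 75; python3 -c "
from cell import *;import cv2
a=read_camera('scene')[190:340,180:400,::-1];
cv2.imwrite('pics/w2.png',cv2.resize(a,None,fx=3.5,fy=3.5,interpolation=cv2.INTER_CUBIC))"
```

```text
[ -9.09 -12.06  10.98  -0.08  -0.04  -0.05] 9.3167 [ 500.25 -242.41  374.73] [0.87 0.52 0.19] 0.0014483919296564465
```

View pics/w2.png

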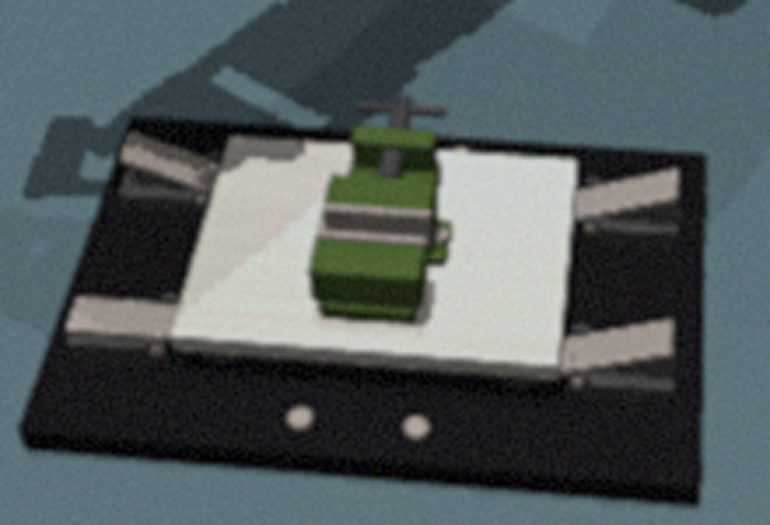

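The picture shows the far right tongue, at about (115,325), flat on its block. The other three still slope up, and the plate looks level and in place. The hand is clear, so I'm handing in.

```bash
python3 -c "
from cell import *
print(state()['qvel'].round(4)); print(job_done())"
```

```text
[ 0.0141  0.0256 -0.014   0.0008  0.0015 -0.0013]
the job is handed in; nothing more can be done
None
```

The far right corner was the slack one. I pressed its shim flat, left the other three standing, took the hand away and handed the job in; it reported no verdict.

- **Finding the corner:** Near right held firm, with 21 N and no further travel. Far right sank about 3 mm to a stop, giving from about 4 N, with 16 N once at the stop. I did not press the two left corners, because the slack one was already found.
- **Pressing the shim:** The tongue went down to a hard stop at 27 N, with the fingertips about 37.5 mm over the bench. It should lie at 38 mm when flat.
- **Last checks:** The final picture shows the far right tongue flat, the other three up, and the plate level and in place by eye. The bystanders are outside that picture, but the hand never went near them. I did not press the far right corner again to confirm the shim holds it. No check failed or disagreed.

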